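Hold a loose frame rail square with an assembly square

TASK

On the drilled board an aluminium frame is being put together, and its side rail, still held by one snug screw, leans in from square. Take the triangular assembly square and, with it lying flat on the board, press its right-angle corner firmly into the inside corner of the two rails until one leg lies flush on the back rail and the other has swung the side rail out flush along its whole length. Finish holding it there: keep your grip and keep pressing on both rails, so that a colleague can tighten the screw, and leave the driver, tray, bottle and spare rail where they are.

Things in the scene. Friction and masses are not known exactly. Their poses are not given: they have to be found in the camera images.
- board: drilled dark grey assembly board, 450 x 450 x 13 mm, fixed to the bench; origin at the centre of its underside, z up, top face 13 mm above the origin. Its place and yaw (within 0.3 rad) change each time; x points away from the robot towards the back rail, y towards the side rail.
- corner (a point): on the board's top face, the inside corner where the square belongs: where the back rail's inner face meets the side rail's inner face when that is square. Axes as the board's; the back rail's inner face runs from here along -y, the side rail's (when square) along -x.
- back_rail: bright, smooth (friction about 0.3) slotted aluminium profile 30 x 30 mm, 400 mm long, screwed fast to the board; origin at the centre of its underside, axes parallel to the board's, length along y, inner face at x = -15 mm. A flat joining plate with screws lies on top of both rails at the corner (tops 40 mm above the board, 59 mm along the side rail); inner faces are clear.
- side_rail: bright aluminium slotted profile 30 x 30 x 272 mm on the board; origin at its underside on its pivot screw, 35 mm from the back rail's inner face. In its frame it reaches from x = 32 to -240 mm, inner face at y = -15 mm. Axes parallel to the back rail's when square; it starts turned 0.05 to 0.13 rad about +z from that.
- side_rail_end (a point): on the side rail's inner face at its free end, half way up (15 mm over the board), 240 mm from the pivot screw; axes as the rail's. At the start this end leans into the frame. The rail turns about the screw's upright axis against a friction of about 0.35 N m (some 3 N at the tip of the square's leg) and stays where it is pushed.
- square: dull-grey cast aluminium triangle frame with an open window, 16 mm thick, about 0.4 kg, flat on the board, axes within 0.5 rad of the board's. Origin: the right-angle corner on its underside (tip notched 10 x 10 mm). One leg runs along -x to 150 mm (outer edge y = 0, for the side rail), one along -y to 150 mm (outer edge x = 0, for the back rail); legs and brace are 20 mm wide.
- square_grip (a point): the middle of the square's long brace, in the middle of its thickness, at x = y = -77.9 mm in the square's frame; axes as the square's. The brace is 20 mm wide across the diagonal x = y and runs 99 mm to either side of this point at 45 degrees; it can be gripped across from above with one finger in the window, which is 72 mm deep along the diagonal.
- hex_driver: bystander: black-handled hex driver, 184 mm long, 26 mm high, lying on the bench just left of the board (+y side) along its x, handle towards -x; origin underneath, 70 mm from the handle's end
- screw_tray: bystander: grey tray 150 x 100 x 40 mm with screws and slot nuts, on the bench to the right of the board (-y side); origin at the centre of its underside
- reagent_bottle: bystander: glass reagent bottle with blue cap, 70 mm across, 140 mm tall, on the bench to the right of the board; origin at the centre of its underside
- spare_rail: bystander: loose aluminium profile 30 x 30 x 200 mm on the bench left of the driver (+y side); origin at the centre of its underside, length along its x
There are look-alikes about, which are no part of the job. There is more than one size of the square; the one meant has the size given above.

How it is judged:
By the outcome, as a careful person would: the job done as asked, in the order asked, and still so for the second after the job is handed in, while the arm keeps its last pose, push and grip.
It also fails if it takes over 38 s, if anything falls off the work surface, if the arm or the gripper's body presses on something with over 40 N, if the wrist force passes 120 N, or if a joint passes its speed limit or range.

ROBOT

A 6-joint arm with a two-finger parallel gripper is mounted at the origin on the work surface. World frame = base frame: x ahead of the robot, y to its left, z up, the work surface at z = 0. Lengths are in m, angles in rad, forces in N, time in s.
With the tool pointing down it reaches from about 0.375 to 0.9 m from the base axis. Payload 3.1 kg.
Tool frame: the origin (TCP) lies at the very end of the fingers, on their centre line; the grasp point (between the pads) lies robot.grasp_offset behind it (robot.grasp_offset is the distance from the TCP to the grasp point, in m); z points along the fingers, y is the direction in which the jaws open and shut (so a half turn about z gives the same grasp; the last joint's range is limited). The gripper opens to 87 mm and grips with 3 to 60 N. Pads are 19 mm wide; open, the fingers measure 117 mm over their backs; the gripper's body (75 mm by 190 mm) begins 51 mm behind the grasp point.
Start: joints at [-1.312, 0.527, 1.433, -0, 1.181, -0.178], TCP at [0.264, -0.566, 0.192] pointing down, gripper open.
Joint ranges: [-3.08, 3.08], [-0.75, 2.2], [0.22, 2.44], [-1.43, 4.57], [0, 2.65], [-2.85, 2.85]. Speed limits (rad/s): [2.79, 2.79, 3.14, 3.14, 3.14, 3.14].

INTERFACE

Orientations are given as a unit quaternion [x, y, z, w].
In Python, from rig import robot gives the robot as it stands.
- The arm moves only by the tool drive_tool, never from a script. Its argument "targets" is one flat list of numbers, 6 for each row, row after row: the shift along the tool's x, y, z in cm, then the turn, a rotation vector about the tool's x, y, z in degrees. A call has 1 to 12 rows; each row is the pose to reach, as a shift and turn from the pose commanded when the call began, along the tool's axes at that moment; what a row does not reach only later rows make up. A row lasts 1/12 s, in which the tool goes at most 41.7 mm and 7.16 degrees, less where a joint would pass 70% of its speed; a pose out of reach is approached as far as the arm can. A call with a gripper value outside its range is refused whole. "grip" is the gripper command: -1 is fully open, 1 is shut, values between are in proportion, set as the call begins (left out, the last holds). The fingers move at their own pace and stop on an object; "squeeze" is the grip in N (left out, the last holds). Time passes only in rows, so rows that repeat a pose let the fingers close. It gives the time, the measured TCP pose, the force and the opening at its end, in the units of the state.
- robot.get_obs(): the state, without advancing time (a new reading comes with each control period).
- robot.camera(name): name is "scene" or "top" or "wrist"; returns (picture, depth): 400x640x3 uint8, red, green, blue; 400x640 float32, m along the optical axis (not along the pixel's ray), 0 where there is no reading.
- robot.calibration(name): a dict with "mtx" (3x3 intrinsics, pixels), "R" (3x3) and "t" (3): a world point X has camera coordinates R X + t; the wrist camera has in their place "hand_eye" (4x4, takes a point from camera to tool coordinates, whose origin is the TCP and whose axes are the flange's). Camera axes: x right, y down, z forward; pixel columns grow to the right and rows downward; lengths in m; the calibration is good to about 2 mm. A picture is of the moment at which its call begins: read the wrist's pose just before it. calibration takes no time and is no camera call.
- robot.hand_in(): hands the job in, once; it reports no verdict.
The state is a dict: "time": time; "q": joint angles; "joint_velocities": joint speeds; "joint_torque": joint torques, N m; "position": TCP position; "tool_rot": TCP orientation; "ft_force": force on the tool from outside, world axes, zero at the start; "moment": the same for the moment, N m; "grip_width": finger opening in m.
Only numpy, scipy, OpenCV 4.12 (cv2) and the standard library are available. Lean on these libraries where they do the work, as an engineer would, in place of code of your own. Each camera call takes 0.05 s, during which the arm holds its last target.

## Working session

There is one attempt and no reset: what is moved stays moved. The work goes in short steps, Python scripts to look and compute and a tool call to move; the robot and the scene stay as the last step left them, time stands still between calls to the robot, and variables do not carry over. Pictures are saved under pics/ and viewed, and the job is handed in when it is done.

Besides the shell and the picture viewer there is one more tool, called after "Request:" as name(argument=value, ...), one argument or row to a line, values as JSON. drive_tool: Moves the arm, as the interface text tells. Its arguments: {"type":"object","properties":{"targets":{"type":"array","items":{"type":"number"}},"grip":{"type":"number"},"squeeze":{"type":"number"}},"required":["targets"]}

```bash
ls; mkdir -p pics; python3 - <<'E'
from rig import robot
import cv2,numpy as np
o=robot.get_obs();print({k:np.round(v,3) for k,v in o.items()});print(robot.grasp_offset)
for n in("scene","top"):
    p,d=robot.camera(n);cv2.imwrite(f"pics/{n}0.png",p[:,:,::-1]);np.savez(f"{n}0.npz",p=p,d=d)
    c=robot.calibration(n);print(n,{k:np.round(v,4).tolist() for k,v in c.items()})
print(robot.calibration("wrist"))
E
```

```text
pics
{'time': np.float64(0.0), 'q': array([-1.313,  0.528,  1.434,  0.   ,  1.181, -0.179]), 'joint_velocities': array([-0.001, -0.   ,  0.   , -0.001, -0.001,  0.   ]), 'joint_torque': array([ 1.0000e-03, -4.4004e+01, -1.7659e+01,  6.3000e-02,  5.8000e-02,
       -0.0000e+00]), 'position': array([ 0.264, -0.566,  0.191]), 'tool_rot': array([ 0.976,  0.217, -0.   , -0.001]), 'ft_force': array([-0.506,  0.03 , -0.433]), 'moment': array([ 0.014,  0.034, -0.029]), 'grip_width': np.float64(0.087)}
0.0187
scene {'mtx': [[481.2675, 0.0, 316.6759], [0.0, 481.2675, 194.2419], [0.0, 0.0, 1.0]], 'R': [[0.2253, 0.9741, 0.0199], [0.6397, -0.1325, -0.7571], [-0.7348, 0.1833, -0.653]], 't': [-0.1266, -0.2499, 1.6401]}
top {'mtx': [[501.4457, 0.0, 321.4832], [0.0, 501.4457, 192.9416], [0.0, 0.0, 1.0]], 'R': [[0.0054, -1.0, -0.0016], [-0.9918, -0.0051, -0.1274], [0.1274, 0.0023, -0.9919]], 't': [0.0038, 0.4757, 1.4416]}
{'mtx': array([[298.78092519,   0.        , 319.2372155 ],
       [  0.        , 298.78092519, 201.87823196],
       [  0.        ,   0.        ,   1.        ]]), 'hand_eye': array([[ 9.46803995e-04, -9.53691213e-01, -3.00785927e-01,
         8.31143116e-02],
       [ 9.99999552e-01,  8.96169106e-04,  3.06314094e-04,
        -9.31086381e-06],
       [-2.25740045e-05, -3.00786082e-01,  9.53691634e-01,
        -1.93315852e-01],
       [ 0.00000000e+00,  0.00000000e+00,  0.00000000e+00,
         1.00000000e+00]])}
```

View pics/scene0.png

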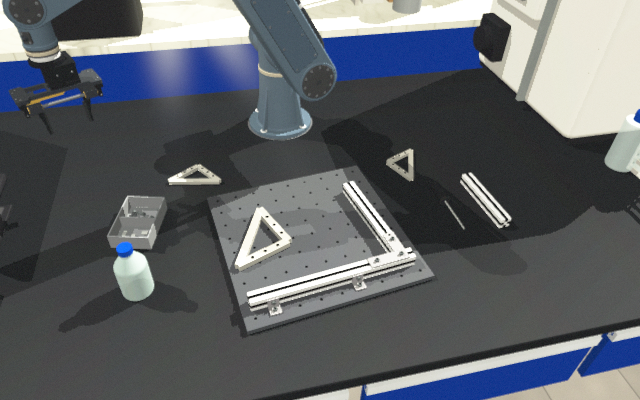

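View pics/top0.png

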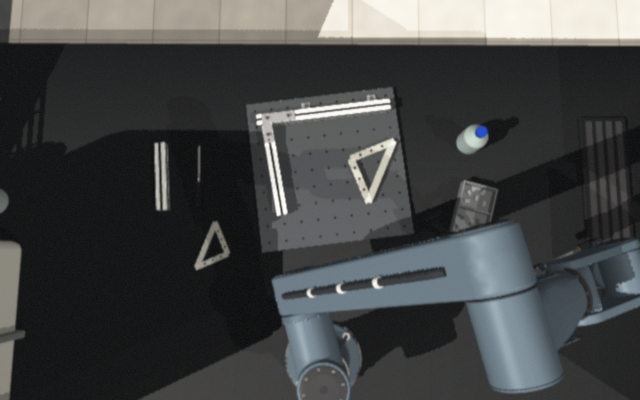

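```bash
cat > h.py <<'E'
import numpy as np,cv2
from rig import robot
def cast(cam,uv,z,pose=None):
    c=robot.calibration(cam);K=c["mtx"]
    if cam=="wrist":
        T=pose@c["hand_eye"];R=T[:3,:3];C=T[:3,3]
    else:
        R=np.array(c["R"]).T;C=-R@np.array(c["t"])
    uv=np.atleast_2d(uv).astype(float)
    r=(R@np.linalg.inv(K)@np.c_[uv,np.ones(len(uv))].T).T
    s=(z-C[2])/r[:,2]
    return C+r*s[:,None]
def pose(o):
    from scipy.spatial.transform import Rotation as Ro
    T=np.eye(4);T[:3,:3]=Ro.from_quat(o["tool_rot"]).as_matrix();T[:3,3]=o["position"];return T
E
python3 - <<'E'
from h import *
for n,(x0,y0,x1,y1) in {"top":(235,75,425,265),"scene":(190,150,450,340)}.items():
    p=np.load(n+"0.npz")["p"][y0:y1,x0:x1];s=3
    cv2.imwrite(f"pics/{n}0z.png",cv2.resize(p,None,fx=s,fy=s,interpolation=cv2.INTER_CUBIC)[:,:,::-1])
    g=cv2.cvtColor(p,cv2.COLOR_RGB2GRAY)
    m=(g>135).astype(np.uint8)
    for c in cv2.findContours(m,cv2.RETR_EXTERNAL,cv2.CHAIN_APPROX_NONE)[0]:
        if cv2.contourArea(c)>100:
            a,t=cv2.minEnclosingTriangle(c);uv=t.reshape(-1,2)+[x0,y0]
            P=cast(n,uv,.029);print(n,cv2.contourArea(c),a,uv.round(1).tolist(),P.round(4).tolist(),[np.linalg.norm(P[i]-P[i-1]).round(4) for i in range(3)])
E
```

```text
top 1567.5 1723.9296875 [[345.1, 156.4], [368.1, 210.6], [399.4, 134.2]] [[0.5853, -0.0633, 0.029], [0.4245, -0.1302, 0.029], [0.6536, -0.2252, 0.029]] [np.float64(0.1757), np.float64(0.1742), np.float64(0.248)]
top 2012.0 9008.52392578125 [[407.7, 90.0], [253.0, 109.0], [277.7, 222.4]] [[0.7903, -0.2521, 0.029], [0.7289, 0.2135, 0.029], [0.3884, 0.1335, 0.029]] [np.float64(0.5569), np.float64(0.4696), np.float64(0.3497)]
scene 226.0 303.11572265625 [[218.8, 236.3], [228.6, 269.0], [239.4, 243.1]] [[0.5363, -0.2416, 0.029], [0.6459, -0.2276, 0.029], [0.5698, -0.1948, 0.029]] [np.float64(0.0576), np.float64(0.1106), np.float64(0.0829)]
scene 14443.0 30586.95703125 [[213.2, 340.2], [444.7, 271.7], [240.8, 67.8]] [[0.8253, -0.2744, 0.029], [0.7579, 0.2577, 0.029], [-0.3619, -0.0896, 0.029]] [np.float64(1.2015), np.float64(0.5363), np.float64(1.1725)]
scene 284.5 482.85711669921875 [[190.0, 157.0], [190.0, 183.0], [227.1, 183.0]] [[0.1902, -0.3, 0.029], [0.3132, -0.3039, 0.029], [0.3339, -0.2035, 0.029]] [np.float64(0.1731), np.float64(0.123), np.float64(0.1025)]
scene 470.0 533.68408203125 [[412.0, 182.1], [412.0, 146.5], [382.0, 161.5]] [[0.4343, 0.3051, 0.029], [0.2703, 0.3699, 0.029], [0.3255, 0.2531, 0.029]] [np.float64(0.1205), np.float64(0.1764), np.float64(0.1292)]
```

```bash
ls pics
```

```text
scene0.png
scene0z.png
top0.png
top0z.png
```

View pics/top0z.png

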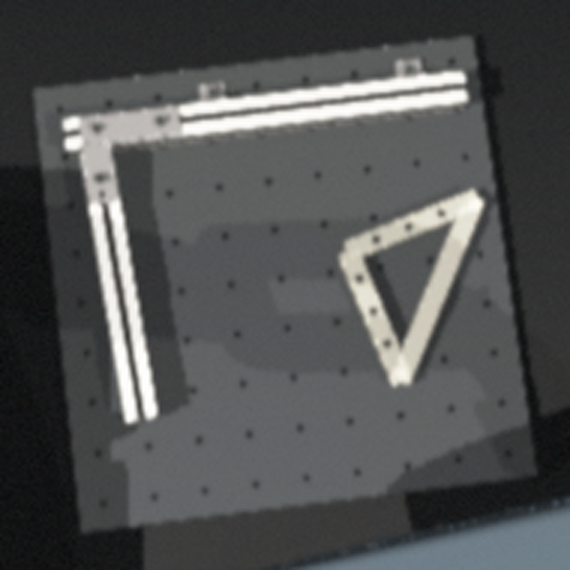

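View pics/scene0z.png

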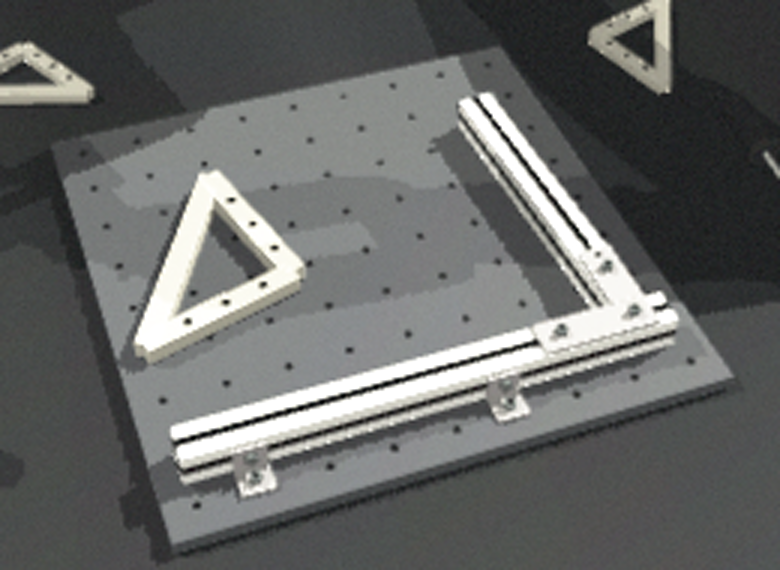

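The top view shows the wanted square on the board: right-angle corner near (348,159), leg tips near (395,140) and (369,202). Its extrapolated legs come out about 175 mm against the 170 mm expected. The back rail's inner edge runs from (297,119) to (390,109), and the side rail leans in. Next I move over the square to see it with the wrist camera.

Request:
drive_tool(
  targets=[42.3, -24.4, 0, 0, 0, 47, 42.3, -24.4, 0, 0, 0, 47, 42.3, -24.4, 0, 0, 0, 47, 42.3, -24.4, 0, 0, 0, 47, 42.3, -24.4, 0, 0, 0, 47, 42.3, -24.4, 0, 0, 0, 47, 42.3, -24.4, 0, 0, 0, 47, 42.3, -24.4, 0, 0, 0, 47, 42.3, -24.4, 0, 0, 0, 47, 42.3, -24.4, 0, 0, 0, 47, 42.3, -24.4, 0, 0, 0, 47, 42.3, -24.4, 0, 0, 0, 47],
  grip=-1,
)

```text
time: 1.1
position: [0.5452, -0.1638, 0.1916]
tool_rot: [0.982, -0.19, -0.0, -0.0]
ft_force: [0.9, -0.5, -0.1]
grip_width: 0.0871
```

Request:
drive_tool(
  targets=[0, 0, 0, 0, 0, 0, 0, 0, 0, 0, 0, 0, 0, 0, 0, 0, 0, 0],
)

```text
time: 1.35
position: [0.544, -0.1661, 0.1915]
tool_rot: [0.982, -0.19, -0.001, 0.0]
ft_force: [0.6, 0.1, 0.5]
grip_width: 0.0868
```

```bash
python3 - <<'E'
from h import *
o=robot.get_obs();T=pose(o);p,d=robot.camera("wrist");np.savez("w1.npz",p=p,d=d,T=T)
q,dd=robot.camera("top");np.savez("top1.npz",p=q,d=dd)
cv2.imwrite("pics/w1.png",p[:,:,::-1]);cv2.imwrite("pics/top1.png",q[:,:,::-1])
print(o["time"],T.round(4),o["q"].round(3))
E
```

```text
1.35 [[ 9.277e-01 -3.733e-01 -1.200e-03  5.440e-01]
 [-3.733e-01 -9.277e-01 -1.000e-04 -1.661e-01]
 [-1.100e-03  5.000e-04 -1.000e+00  1.915e-01]
 [ 0.000e+00  0.000e+00  0.000e+00  1.000e+00]] [-4.920e-01  4.530e-01  1.575e+00 -1.000e-03  1.114e+00  1.461e+00]
```

View pics/w1.png

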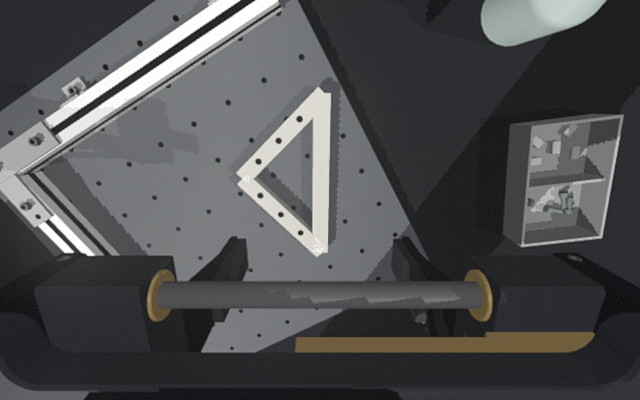

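```bash
python3 - <<'E'
from h import *
f=np.load("w1.npz");p=f["p"];T=f["T"];d=f["d"]
x0,y0,x1,y1=220,75,350,270
cv2.imwrite("pics/w1z.png",cv2.resize(p[y0:y1,x0:x1],None,fx=3,fy=3,interpolation=cv2.INTER_CUBIC)[:,:,::-1])
x0,y0,x1,y1=0,0,290,255
cv2.imwrite("pics/w1y.png",cv2.resize(p[y0:y1,x0:x1],None,fx=2.35,fy=2.35,interpolation=cv2.INTER_CUBIC)[:,:,::-1])
g=cv2.cvtColor(p,cv2.COLOR_RGB2GRAY)
for th in(150,180,200):
    m=(g>th).astype(np.uint8);m[:,:225]=0;m[:75]=0;m[270:]=0;m[:,345:]=0
    c=max(cv2.findContours(m,cv2.RETR_EXTERNAL,cv2.CHAIN_APPROX_NONE)[0],key=cv2.contourArea)
    a,t=cv2.minEnclosingTriangle(c);uv=t.reshape(-1,2)
    P=cast("wrist",uv,.029,T);print(th,uv.round(1).tolist(),P.round(4).tolist(),[np.linalg.norm(P[i]-P[i-1]).round(4) for i in range(3)])
E
```

```text
150 [[330.79998779296875, 72.0999984741211], [229.60000610351562, 178.10000610351562], [326.8999938964844, 267.0]] [[0.6507, -0.2228, 0.029], [0.5856, -0.0652, 0.029], [0.4279, -0.1307, 0.029]] [np.float64(0.2411), np.float64(0.1705), np.float64(0.1708)]
180 [[330.70001220703125, 72.9000015258789], [230.1999969482422, 178.1999969482422], [326.79998779296875, 266.3999938964844]] [[0.65, -0.2223, 0.029], [0.5853, -0.0659, 0.029], [0.4288, -0.131, 0.029]] [np.float64(0.2393), np.float64(0.1693), np.float64(0.1695)]
200 [[230.5, 178.10000610351562], [326.6000061035156, 265.5], [330.5, 73.30000305175781]] [[0.5852, -0.0663, 0.029], [0.4301, -0.1312, 0.029], [0.6498, -0.222, 0.029]] [np.float64(0.1686), np.float64(0.1681), np.float64(0.2377)]
```

View pics/w1z.png

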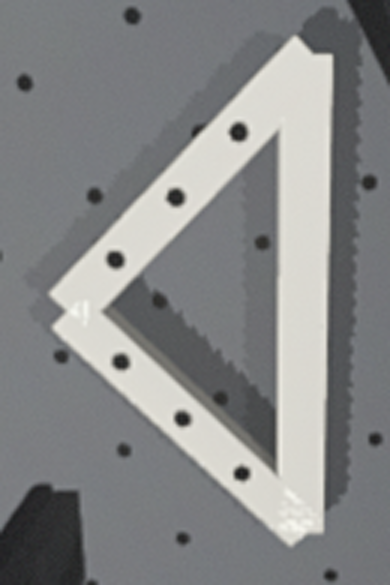

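View pics/w1y.png

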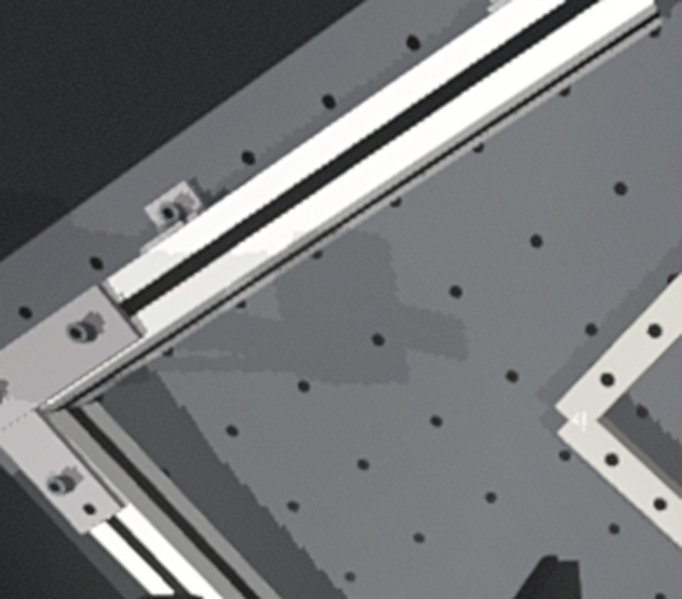

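```bash
python3 - <<'E'
from h import *
f=np.load("w1.npz");p=f["p"];T=f["T"]
g=cv2.cvtColor(p,cv2.COLOR_RGB2GRAY).astype(float)
def edge(g,cols,guess,half,axis,th):
    out=[]
    for c in cols:
        r0=guess(c);rr=np.arange(int(r0-half),int(r0+half)+1)
        v=g[rr,c] if axis==0 else g[c,rr]
        k=[i for i in range(len(rr)-1) if v[i]>th>=v[i+1]]
        if k: i=k[-1];r=rr[i]+(v[i]-th)/(v[i]-v[i+1]);out.append((c,r) if axis==0 else (r,c))
    return np.array(out)
def fit(P):
    P=P[:,:2]
    for _ in range(3):
        m=np.median(P,0)*0+P.mean(0);v=np.linalg.svd(P-m)[2][0];e=(P-m)@[-v[1],v[0]]
        P=P[abs(e)<2.5*e.std()+1e-4]
    return m,v,e.std()
ln=lambda a,b:(lambda c:a[1]+(b[1]-a[1])*(c-a[0])/(b[0]-a[0]))
e=edge(g,range(70,270,2),ln((61.7,140.4),(278.7,5.1)),7,0,195)
P=cast("wrist",e,.043,T);m,v,s=fit(P);print("back wrist",len(e),m.round(4),v.round(4),s.round(5),"yaw",np.arctan2(v[0],-v[1]))
# top
for n in("top0","top1"):
    p=np.load(n+".npz")["p"]
    gt=cv2.cvtColor(p,cv2.COLOR_RGB2GRAY).astype(float)
    e=edge(gt,range(300,388,1),ln((297,119.3),(390,109)),4,0,160)
    P=cast("top",e,.043);mb,vb,s=fit(P);print("back",n,len(e),mb.round(4),vb.round(4),s.round(5),np.arctan2(vb[0],-vb[1]))
    l=ln((141.7,200),(213.7,276)) # dummy
    l=lambda r:275+(r-141.7)*(287-275)/(213.7-141.7)
    e=edge(gt,range(146,210),l,5,1,150)
    P=cast("top",e,.043);ms,vs,s=fit(P);print("side",n,len(e),ms.round(4),vs.round(4),s.round(5),np.arctan2(vs[1],vs[0]),e[[0,-1]].round(1).tolist())
E
```

```text
back wrist 100 [ 0.7119 -0.0601] [ 0.1275 -0.9918] 0.00013 yaw 0.12781139508655637
back top0 88 [ 0.7091 -0.0579] [ 0.1287 -0.9917] 0.00037 0.12905709402071708
side top0 64 [0.5192 0.1247] [-0.9822 -0.1876] 0.00046 -2.952878508945604 [[275.7, 146.0], [286.7, 209.0]]
back top1 86 [ 0.7086 -0.052 ] [ 0.1247 -0.9922] 0.00043 0.12500637584498728
side top1 43 [0.5516 0.1303] [-0.9829 -0.1839] 0.00031 -2.9566066427276883 [[275.7, 146.0], [282.6, 188.0]]
```

View pics/top1.png

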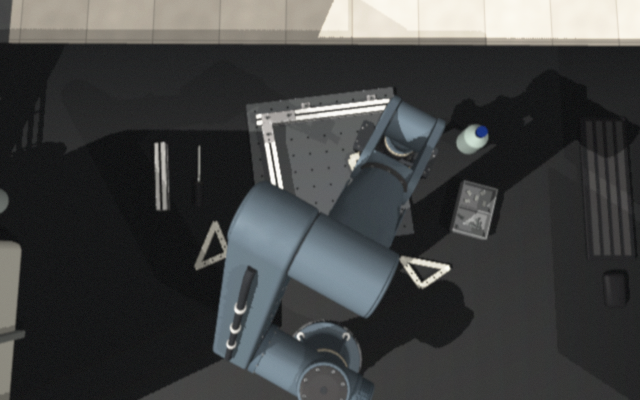

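The wrist view shows the whole square: corner at (230,178), leg ends near (331,72) and (327,267). Cast onto its top plane, the legs are 170 mm as they should be, its yaw is 0.393 and the grip point is (0.543, -0.167). The board yaw is about 0.128, the side rail tilt about 0.061, and the corner is near (0.684, 0.154). I go down next.

Request:
drive_tool(
  targets=[0, 0.1, 3, 0, 0, 0.6, 0, 0.1, 6, 0, 0, 0.6, 0, 0.1, 9, 0, 0, 0.6, 0, 0.1, 12, 0, 0, 0.6, 0, 0.1, 14, 0, 0, 0.6, 0, 0.1, 15.5, 0, 0, 0.6, 0, 0.1, 16.5, 0, 0, 0.6, 0, 0.1, 17, 0, 0, 0.6, 0, 0.1, 17.3, 0, 0, 0.6, 0, 0.1, 17.5, 0, 0, 0.6, 0, 0.1, 17.5, 0, 0, 0.6, 0, 0.1, 17.5, 0, 0, 0.6],
  grip=-0.4,
)

```text
time: 2.45
position: [0.5447, -0.1676, 0.0178]
tool_rot: [0.981, -0.196, 0.001, 0.0]
ft_force: [0.0, -0.1, 0.2]
grip_width: 0.061
```

```bash
python3 - <<'E'
from h import *
o=robot.get_obs();T=pose(o);p,d=robot.camera("wrist");np.savez("w2.npz",p=p,d=d,T=T)
cv2.imwrite("pics/w2.png",p[:,:,::-1])
print(o["time"],T.round(4),o["q"].round(3),o["ft_force"])
E
```

```text
2.45 [[ 9.234e-01 -3.839e-01  1.500e-03  5.447e-01]
 [-3.839e-01 -9.234e-01 -8.000e-04 -1.676e-01]
 [ 1.700e-03  2.000e-04 -1.000e+00  1.780e-02]
 [ 0.000e+00  0.000e+00  0.000e+00  1.000e+00]] [-0.494  0.706  1.704 -0.     0.73   1.47 ] [ 0.04590721 -0.05548693  0.15377185]
```

View pics/w2.png

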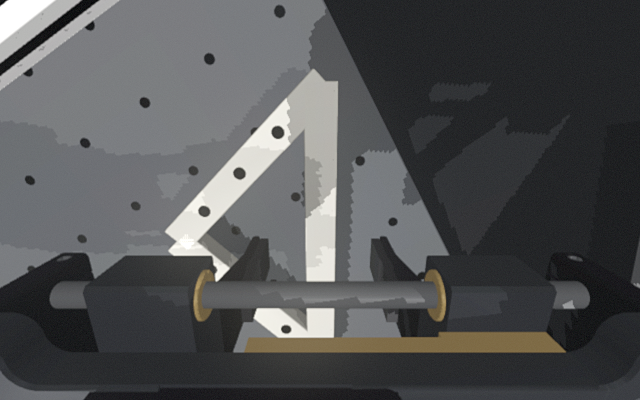

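The brace (columns 306–338) lies centred between the fingers, with one finger over the window. I go 2 mm lower and close.

Request:
drive_tool(
  targets=[0, 0, 0.15, 0, 0, 0, 0, 0, 0.15, 0, 0, 0, 0, 0, 0.15, 0, 0, 0],
)

```text
time: 2.75
position: [0.5442, -0.1671, 0.0157]
tool_rot: [0.981, -0.196, 0.0, 0.0]
ft_force: [-0.9, 0.0, 0.8]
grip_width: 0.0608
```

Request:
drive_tool(
  targets=[0, 0, 0, 0, 0, 0, 0, 0, 0, 0, 0, 0, 0, 0, 0, 0, 0, 0, 0, 0, 0, 0, 0, 0, 0, 0, 0, 0, 0, 0, 0, 0, 0, 0, 0, 0, 0, 0, 0, 0, 0, 0],
  grip=1,
  squeeze=55,
)

```text
time: 3.33
position: [0.5441, -0.1672, 0.0154]
tool_rot: [0.981, -0.196, -0.0, -0.0]
ft_force: [-1.0, -0.1, 0.6]
grip_width: 0.0224
```

```bash
python3 - <<'E'
from h import *
o=robot.get_obs();T=pose(o);p,d=robot.camera("wrist");np.savez("w3.npz",p=p,d=d,T=T)
cv2.imwrite("pics/w3.png",p[:,:,::-1])
print(o["time"],T.round(4),o["q"].round(3),o["ft_force"],o["grip_width"])
E
```

```text
3.3333 [[ 9.234e-01 -3.839e-01 -1.000e-04  5.441e-01]
 [-3.839e-01 -9.234e-01  1.000e-04 -1.672e-01]
 [-1.000e-04 -0.000e+00 -1.000e+00  1.540e-02]
 [ 0.000e+00  0.000e+00  0.000e+00  1.000e+00]] [-0.494  0.71   1.705  0.     0.727  1.47 ] [-0.9699026  -0.06775419  0.60447781] 0.02244936971792483
```

View pics/w3.png

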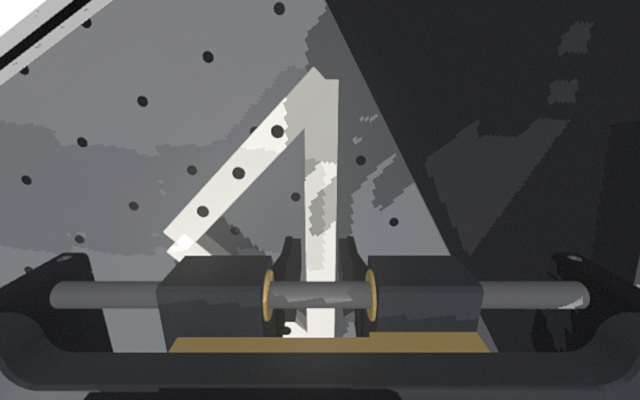

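Request:
drive_tool(
  targets=[0, -1.0, 0, 0, 0, 2, -0.1, -3, 0, 0, 0, 5, -0.3, -5, 0, 0, 0, 8, -0.5, -7, 0, 0, 0, 11, -0.7, -9, 0, 0, 0, 13, -0.9, -11.5, 0, 0, 0, 15.1, -1.1, -14, 0, 0, 0, 15.1, -1.3, -16, 0, 0, 0, 15.1, -1.5, -18, 0, 0, 0, 15.1, -1.7, -20, 0, 0, 0, 15.1, -1.8, -21.2, 0, 0, 0, 15.1, -1.8, -21.2, 0, 0, 0, 15.1],
)

```text
time: 4.38
position: [0.6095, 0.0377, 0.0155]
tool_rot: [0.947, -0.321, 0.0, -0.0]
ft_force: [-0.3, 0.2, -0.2]
grip_width: 0.0007
```

Request:
drive_tool(
  targets=[0, 0, 0, 0, 0, 0, 0, 0, 0, 0, 0, 0],
)

```text
time: 4.55
position: [0.6085, 0.0347, 0.0153]
tool_rot: [0.946, -0.323, -0.0, 0.0]
ft_force: [-0.6, -1.0, 0.2]
grip_width: 0.0006
```

```bash
cat > look.py <<'E'
import sys
from h import *
n=sys.argv[1]
o=robot.get_obs();T=pose(o)
for c in sys.argv[2:]:
    p,d=robot.camera(c);np.savez(f"{n}{c}.npz",p=p,d=d,T=T);cv2.imwrite(f"pics/{n}{c}.png",p[:,:,::-1])
    if c!="wrist":
        x0,y0,x1,y1=(235,75,425,265) if c=="top" else (190,150,450,340)
        cv2.imwrite(f"pics/{n}{c}z.png",cv2.resize(p[y0:y1,x0:x1],None,fx=3,fy=3,interpolation=cv2.INTER_CUBIC)[:,:,::-1])
print(o["time"],T.round(4),o["q"].round(3),o["ft_force"],o["moment"],o["grip_width"])
xb=np.array([.9918,.1275,0]);yb=np.array([-.1275,.9918,0])
D=T[:3,3]-[.6843,.1541,0];print("grip in corner frame",D@xb,D@yb,"sq yaw-b",np.arctan2(T[1,1],T[0,1])+np.pi*.75-.128,"F b",o["ft_force"]@xb,o["ft_force"]@yb,"tool axes in board",(T[:3,:3].T@np.c_[xb,yb]).round(3).tolist())
E
python3 look.py a scene wrist top
```

```text
4.55 [[ 7.913e-01 -6.114e-01 -6.000e-04  6.085e-01]
 [-6.114e-01 -7.913e-01 -3.000e-04  3.470e-02]
 [-3.000e-04  7.000e-04 -1.000e+00  1.530e-02]
 [ 0.000e+00  0.000e+00  0.000e+00  1.000e+00]] [-1.260e-01  7.450e-01  1.598e+00 -1.000e-03  7.990e-01  2.103e+00] [-0.61800579 -1.00742952  0.20022694] [0.07166842 0.03562734 0.03206118] 0.0006099462658766963
grip in corner frame -0.09042501845858142 -0.10879989148364455 sq yaw-b -0.0004906371983092184 F b -0.7413854100205357 -0.9203728594135897 tool axes in board [[0.707, -0.707], [-0.707, -0.707], [-0.001, -0.0]]
```

View pics/ascenez.png

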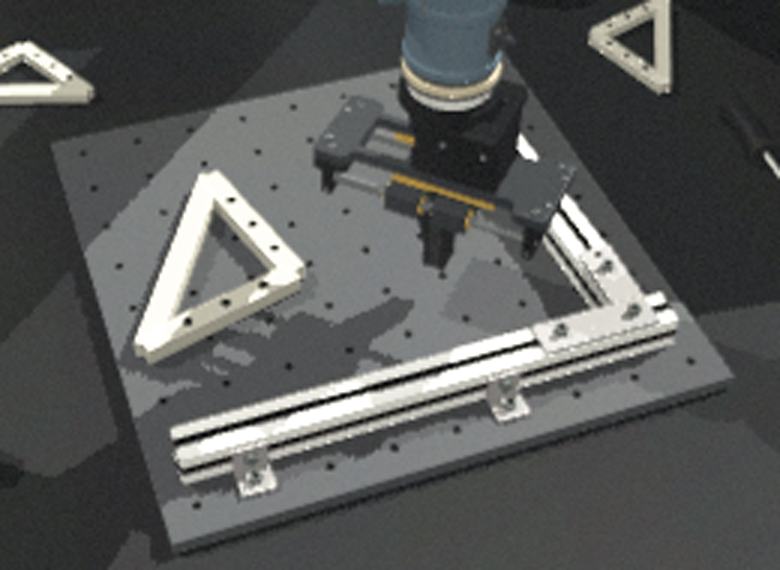

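View pics/awrist.png

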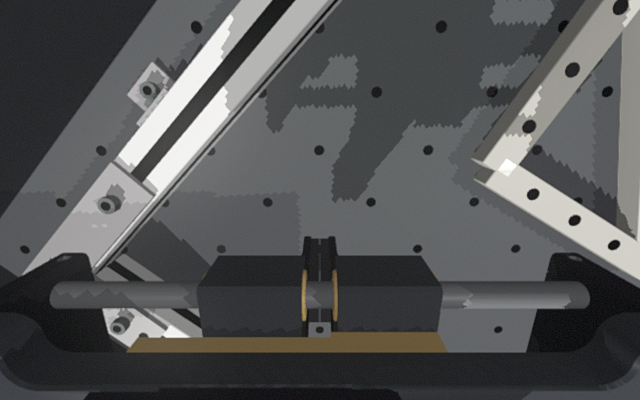

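View pics/atopz.png

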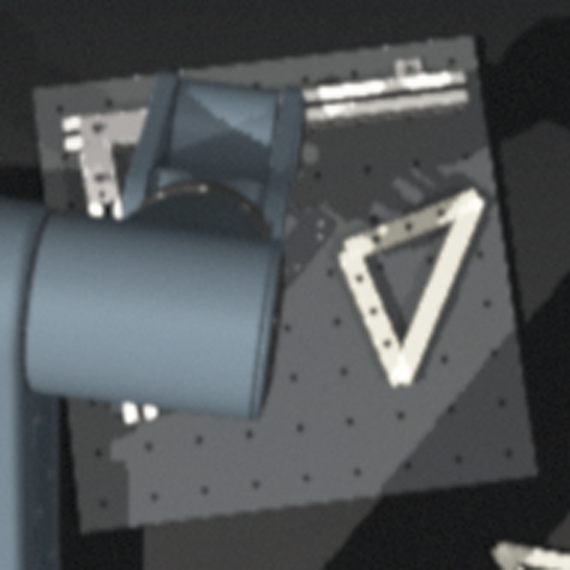

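```bash
python3 - <<'E'
from h import *
def proj(cam,X):
    c=robot.calibration(cam);x=c["mtx"]@(np.array(c["R"])@X+c["t"]);return x[:2]/x[2]
X=np.array([.6085,.0347,.0153]);print(proj("scene",X),proj("scene",X+[0,0,.03]))
def h(f,cam,u,v):
    z=np.load(f);d=z["d"];c=robot.calibration(cam);K=c["mtx"]
    out=[]
    uu,vv=np.meshgrid(range(u-1,u+2),range(v-1,v+2));dd=d[vv,uu]
    pc=np.stack([(uu-K[0,2])/K[0,0]*dd,(vv-K[1,2])/K[1,1]*dd,dd],-1).reshape(-1,3)
    if cam=="wrist": T=z["T"]@c["hand_eye"];W=pc@T[:3,:3].T+T[:3,3]
    else: W=(pc-c["t"])@np.array(c["R"])
    return np.median(W,0).round(4)
print("top: board",h("top0.npz","top",330,215),"board2",h("top0.npz","top",330,140),"bench",h("top0.npz","top",200,100))
print("brace top",h("top0.npz","top",383,172),"leg",h("top0.npz","top",359,180))
print("w1 board",h("w1.npz","wrist",180,230),"brace",h("w1.npz","wrist",322,170),"leg",h("w1.npz","wrist",270,145),"rail",h("w1.npz","wrist",180,65))
print("w3 brace",h("w3.npz","wrist",322,150),"leg",h("w3.npz","wrist",238,190),"board",h("w3.npz","wrist",150,150))
for n,th in(("awrist",170),):
    p=np.load(n+".npz")["p"]
E
```

```text
[334.7163079  244.10943437] [335.26449012 235.59972816]
top: board [ 0.4122 -0.0192  0.0143] board2 [ 0.6391 -0.0185  0.0121] bench [0.7648 0.3806 0.001 ]
brace top [ 0.5392 -0.1753  0.0276] leg [ 0.5148 -0.1044  0.0268]
w1 board [0.5451 0.0348 0.0131] brace [ 0.5531 -0.1734  0.0296] leg [ 0.6036 -0.1276  0.0294] rail [ 0.7146 -0.0774  0.0428]
w3 brace [ 0.598  -0.1915  0.0296] leg [ 0.5952 -0.134   0.0298] board [ 0.6387 -0.0875  0.0135]
```

```bash
python3 - <<'E'
from h import *
z=np.load("ascene.npz");p=z["p"];d=z["d"];c=robot.calibration("scene");K=c["mtx"]
cr=p[180:260,290:390];cv2.imwrite("pics/tipz.png",np.clip(cv2.resize(cr,None,fx=7,fy=7,interpolation=cv2.INTER_CUBIC)[:,:,::-1].astype(float)*2,0,255).astype(np.uint8))
for v in range(220,250,2):
    u=335;dd=d[v,u];W=(np.array([(u-K[0,2])/K[0,0]*dd,(v-K[1,2])/K[1,1]*dd,dd])-c["t"])@np.array(c["R"]);print(v,W.round(4),p[v,u])
E
```

```text
220 [0.6451 0.0203 0.1351] [53 57 61]
222 [0.6453 0.0205 0.1289] [54 56 60]
224 [0.6455 0.0208 0.1228] [50 56 55]
226 [0.6174 0.0297 0.0876] [48 49 50]
228 [0.6153 0.0307 0.0786] [46 44 42]
230 [0.619  0.0299 0.0757] [47 48 49]
232 [0.6182 0.0304 0.0682] [51 53 51]
234 [0.6192 0.0304 0.0624] [54 54 54]
236 [0.6189 0.0309 0.0552] [51 50 52]
238 [0.6165 0.0319 0.0457] [61 61 63]
240 [0.5891 0.0408 0.0087] [131 134 132]
242 [0.5954 0.0392 0.0083] [128 131 130]
244 [0.6064 0.0361 0.0132] [130 133 131]
246 [0.6117 0.0347 0.0118] [131 135 134]
248 [0.6182 0.0331 0.0118] [129 132 132]
```

View pics/tipz.png

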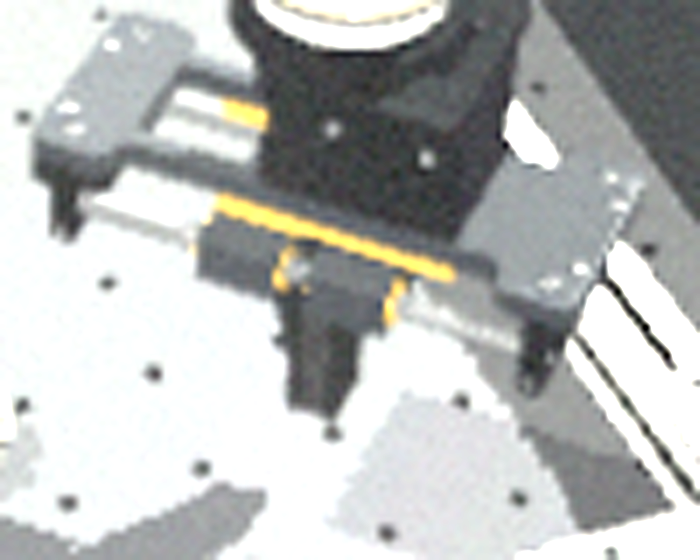

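```bash
python3 - <<'E'
from h import *
c=robot.calibration("wrist");H=np.linalg.inv(c["hand_eye"])
for y in(-.0435,.0435):
  for x in (-.0095,.0095):
    for z in(0,-.0187,-.027):
        q=H@[x,y,z,1];u=c["mtx"]@q[:3];print(x,y,z,(u[:2]/u[2]).round(1))
for n in("w1","w3","awrist"):
    p=np.load(n+".npz")["p"][200:300,200:440]
    cv2.imwrite(f"pics/{n}f.png",np.clip(cv2.resize(p,None,fx=3,fy=3,interpolation=cv2.INTER_CUBIC)[:,:,::-1].astype(float)*2,0,255).astype(np.uint8))
E
```

```text
-0.0095 -0.0435 0 [257.8 244.3]
-0.0095 -0.0435 -0.0187 [252.1 256.9]
-0.0095 -0.0435 -0.027 [249.2 263.2]
0.0095 -0.0435 0 [256.1 219.3]
0.0095 -0.0435 -0.0187 [250.1 229.9]
0.0095 -0.0435 -0.027 [247.1 235.2]
-0.0095 0.0435 0 [380.2 244.5]
-0.0095 0.0435 -0.0187 [385.8 257. ]
-0.0095 0.0435 -0.027 [388.6 263.4]
0.0095 0.0435 0 [381.9 219.5]
0.0095 0.0435 -0.0187 [387.8 230. ]
0.0095 0.0435 -0.027 [390.8 235.4]
```

View pics/w1f.png

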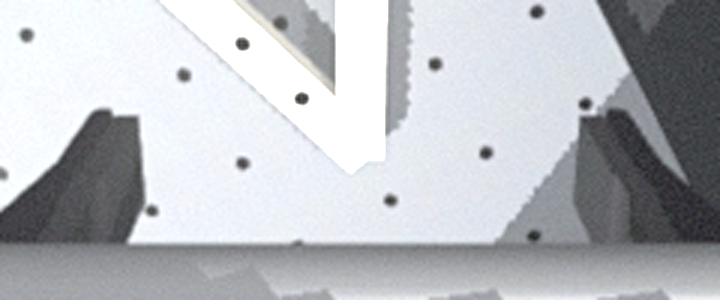

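View pics/w3f.png

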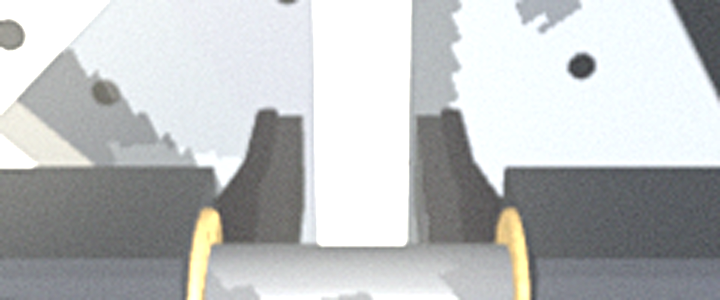

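View pics/awristf.png

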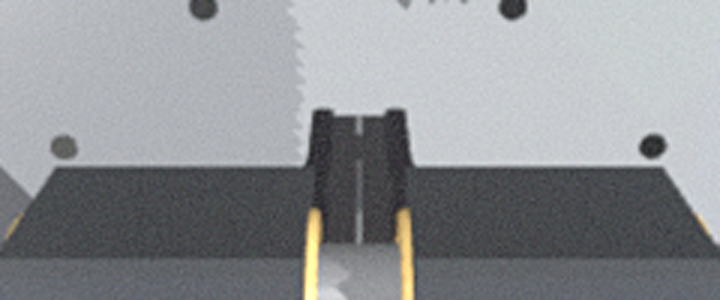

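Something is off. The fingers shut over the square without touching it, and both the wrist and scene views put the fingertips about 27 mm behind the reported TCP. I measure that offset and the gripper's lowest body parts before going lower.

```bash
python3 - <<'E'
from h import *
z=np.load("ascene.npz");d=z["d"];T=z["T"];c=robot.calibration("scene");K=c["mtx"]
vv,uu=np.mgrid[175:262,285:395];dd=d[vv,uu]
pc=np.stack([(uu-K[0,2])/K[0,0]*dd,(vv-K[1,2])/K[1,1]*dd,dd],-1)
W=(pc-c["t"])@np.array(c["R"])
t=(W-T[:3,3])@T[:3,:3]  # tool coords
ok=(W[...,2]>.03)&(abs(t[...,1])<.13)&(abs(t[...,0])<.06)
for lo in np.arange(-.11,.111,.01):
    m=ok&(t[...,1]>=lo)&(t[...,1]<lo+.01)
    if m.sum()>4:
        zz=np.sort(t[m][:,2]);print("y",round(lo,3),"n",m.sum(),"max tool z (lowest)",zz[-4:].round(4),"x range",t[m][:,0].min().round(3),t[m][:,0].max().round(3))
E
```

```text
y -0.11 n 46 max tool z (lowest) [-0.0205 -0.0204 -0.018  -0.0149] x range -0.06 0.042
y -0.1 n 120 max tool z (lowest) [-0.0215 -0.0208 -0.0197 -0.0154] x range -0.06 0.044
y -0.09 n 166 max tool z (lowest) [-0.0278 -0.0269 -0.0246 -0.0245] x range -0.037 0.046
y -0.08 n 124 max tool z (lowest) [-0.1138 -0.1114 -0.1113 -0.1094] x range -0.038 0.038
y -0.07 n 103 max tool z (lowest) [-0.1128 -0.1128 -0.1117 -0.1102] x range -0.031 0.036
y -0.06 n 230 max tool z (lowest) [-0.1134 -0.113  -0.113  -0.1102] x range -0.033 0.036
y -0.05 n 214 max tool z (lowest) [-0.1141 -0.1126 -0.1121 -0.1091] x range -0.039 0.04
y -0.04 n 301 max tool z (lowest) [-0.1065 -0.1047 -0.1034 -0.1021] x range -0.037 0.04
y -0.03 n 261 max tool z (lowest) [-0.1073 -0.1068 -0.1049 -0.1043] x range -0.038 0.041
y -0.02 n 251 max tool z (lowest) [-0.0387 -0.0358 -0.0346 -0.0314] x range -0.006 0.041
y -0.01 n 262 max tool z (lowest) [-0.0309 -0.0304 -0.0303 -0.0298] x range -0.012 0.039
y -0.0 n 268 max tool z (lowest) [-0.0325 -0.032  -0.0291 -0.0274] x range -0.002 0.039
y 0.01 n 169 max tool z (lowest) [-0.0732 -0.0702 -0.0621 -0.0568] x range 0.01 0.04
y 0.02 n 110 max tool z (lowest) [-0.106  -0.1056 -0.1047 -0.1021] x range 0.015 0.04
y 0.03 n 67 max tool z (lowest) [-0.1115 -0.1106 -0.1085 -0.1058] x range -0.025 0.039
y 0.04 n 74 max tool z (lowest) [-0.1122 -0.1121 -0.1117 -0.1094] x range -0.026 0.033
y 0.05 n 67 max tool z (lowest) [-0.112  -0.1112 -0.1109 -0.1094] x range -0.031 0.035
y 0.06 n 117 max tool z (lowest) [-0.1122 -0.1117 -0.1115 -0.1091] x range -0.033 0.038
y 0.07 n 149 max tool z (lowest) [-0.1002 -0.0998 -0.0997 -0.0991] x range -0.037 0.04
y 0.08 n 130 max tool z (lowest) [-0.1051 -0.1043 -0.1019 -0.0993] x range -0.035 0.041
y 0.09 n 39 max tool z (lowest) [-0.1332 -0.1295 -0.1269 -0.1247] x range -0.034 0.038
```

The fingertips are at tool z ≈ -28 mm and the body at about -100 mm, so the real gripper ends 28 mm behind the reported TCP. The square has not moved. I go back, open, and grasp with the reported TCP at z ≈ -0.011, which puts the tips at about 0.017.

Request:
drive_tool(
  targets=[0.5, 2, 0, 0, 0, -3, 1.5, 4.5, 0, 0, 0, -6, 2.5, 7, 0, 0, 0, -9, 3.5, 10, 0, 0, 0, -12, 4.5, 13, 0, 0, 0, -15.2, 5.5, 15, 0, 0, 0, -15.2, 6.3, 17, 0, 0, 0, -15.2, 6.8, 19, 0, 0, 0, -15.2, 7.2, 20, 0, 0, 0, -15.2, 7.2, 20, 0, 0, 0, -15.2, 7.2, 20, 0, 0, 0, -15.2],
  grip=-0.4,
)

```text
time: 5.62
position: [0.5435, -0.1673, 0.0155]
tool_rot: [0.981, -0.196, 0.0, -0.0]
ft_force: [-0.2, -0.1, 0.4]
grip_width: 0.0589
```

```bash
python3 look.py b wrist
```

```text
5.6167 [[ 9.233e-01 -3.841e-01  2.000e-04  5.435e-01]
 [-3.841e-01 -9.233e-01  3.000e-04 -1.673e-01]
 [ 1.000e-04 -3.000e-04 -1.000e+00  1.550e-02]
 [ 0.000e+00  0.000e+00  0.000e+00  1.000e+00]] [-4.950e-01  7.100e-01  1.706e+00  1.000e-03  7.260e-01  1.469e+00] [-0.16318021 -0.07575127  0.43872217] [ 0.07284729  0.03780816 -0.00047823] 0.058851428501170804
grip in corner frame -0.18061109886013185 -0.30083516083505946 sq yaw-b 0.2631513234443422 F b -0.17150042214461977 -0.054324627529108695 tool axes in board [[0.867, -0.499], [-0.499, -0.867], [0.0, 0.0]]
```

View pics/bwrist.png

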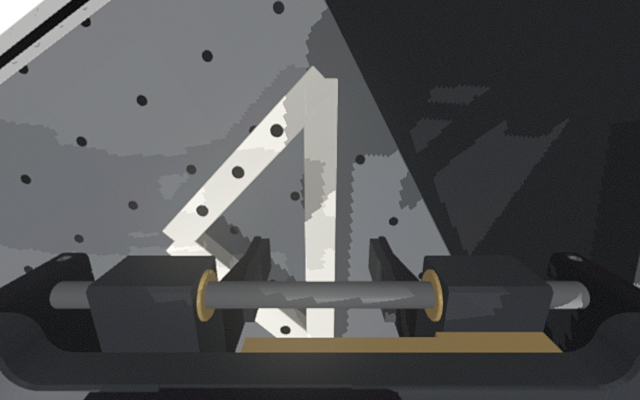

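The square is still in place, with the brace (306–338) between the fingers. I go down slowly and watch the force.

Request:
drive_tool(
  targets=[0, 0, 0.6, 0, 0, 0, 0, 0, 1.2, 0, 0, 0, 0, 0, 1.6, 0, 0, 0, 0, 0, 2, 0, 0, 0, 0, 0, 2.2, 0, 0, 0, 0, 0, 2.3, 0, 0, 0, 0, 0, 2.3, 0, 0, 0],
)

```text
time: 6.25
position: [0.5435, -0.1665, -0.008]
tool_rot: [0.981, -0.195, -0.0, -0.0]
ft_force: [-0.7, -0.5, -0.3]
grip_width: 0.0605
```

Request:
drive_tool(
  targets=[0, 0, 0.1, 0, 0, 0, 0, 0, 0.2, 0, 0, 0, 0, 0, 0.2, 0, 0, 0],
)

```text
time: 6.5
position: [0.5437, -0.1669, -0.0095]
tool_rot: [0.981, -0.195, 0.0, 0.0]
ft_force: [0.2, 0.2, 0.6]
grip_width: 0.0609
```

```bash
python3 look.py c scene; python3 - <<'E'
import cv2
p=cv2.imread("pics/cscene.png")[180:290,220:330];cv2.imwrite("pics/czz.png",cv2.resize(p,None,fx=6,fy=5.4,interpolation=cv2.INTER_CUBIC))
E
```

```text
6.5 [[ 9.240e-01 -3.824e-01  1.000e-04  5.437e-01]
 [-3.824e-01 -9.240e-01 -1.000e-04 -1.669e-01]
 [ 2.000e-04  0.000e+00 -1.000e+00 -9.500e-03]
 [ 0.000e+00  0.000e+00  0.000e+00  1.000e+00]] [-0.494  0.752  1.714  0.     0.676  1.469] [0.23952528 0.24891091 0.55770359] [ 0.11381953  0.0705215  -0.0521728 ] 0.06094944891773728
grip in corner frame -0.18040665144736262 -0.3004210589003005 sq yaw-b 0.26503772612622034 F b 0.2692973105947366 0.21633036367410058 tool axes in board [[0.868, -0.497], [-0.497, -0.868], [0.0, -0.0]]
```

View pics/czz.png

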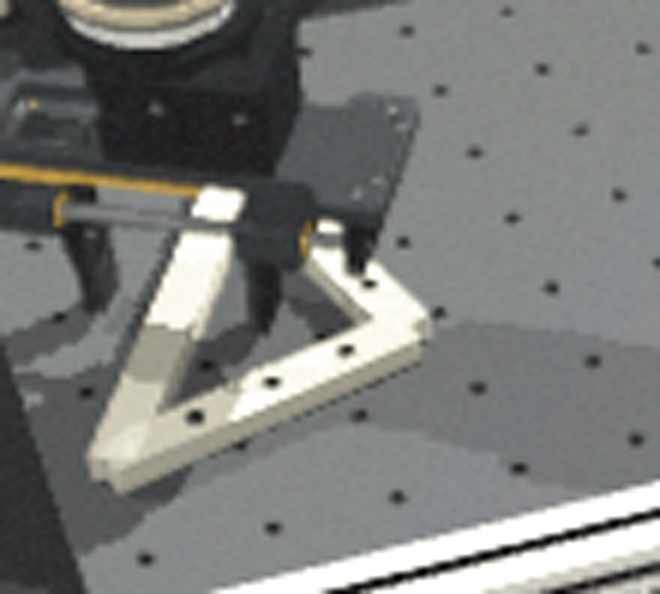

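The scene view shows both fingertips below the brace's top face, just off the board, one of them inside the window. I close and let the grip settle.

Request:
drive_tool(
  targets=[0, 0, 0, 0, 0, 0, 0, 0, 0, 0, 0, 0, 0, 0, 0, 0, 0, 0, 0, 0, 0, 0, 0, 0, 0, 0, 0, 0, 0, 0, 0, 0, 0, 0, 0, 0, 0, 0, 0, 0, 0, 0, 0, 0, 0, 0, 0, 0, 0, 0, 0, 0, 0, 0, 0, 0, 0, 0, 0, 0],
  grip=1,
  squeeze=55,
)

```text
time: 7.38
position: [0.5436, -0.1669, -0.0095]
tool_rot: [0.981, -0.195, 0.0, 0.0]
ft_force: [-0.4, -0.9, 0.2]
grip_width: 0.0192
```

```bash
python3 look.py d wrist
```

```text
7.3833 [[ 9.241e-01 -3.822e-01 -0.000e+00  5.436e-01]
 [-3.822e-01 -9.241e-01 -2.000e-04 -1.669e-01]
 [ 1.000e-04  2.000e-04 -1.000e+00 -9.500e-03]
 [ 0.000e+00  0.000e+00  0.000e+00  1.000e+00]] [-0.494  0.752  1.714 -0.     0.676  1.469] [-0.39856338 -0.85646233  0.20650662] [-0.08168405  0.14675051  0.05205483] 0.019220718835062225
grip in corner frame -0.18047789075641632 -0.30047501723788667 sq yaw-b 0.2652735989575271 F b -0.5044941078162386 -0.7986225071212203 tool axes in board [[0.868, -0.497], [-0.497, -0.868], [-0.0, -0.0]]
```

View pics/dwrist.png

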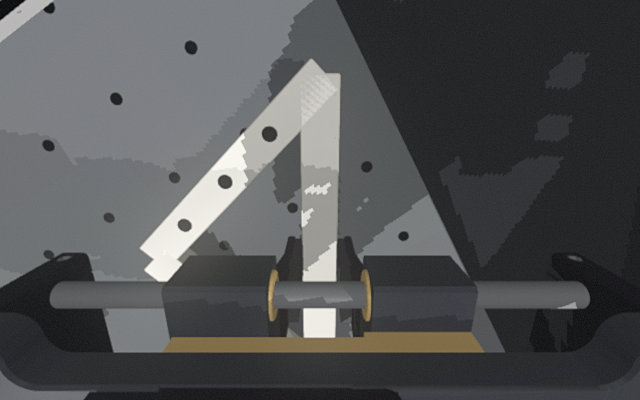

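The grip holds at 19.2 mm on the 20 mm brace. I slide it to the pre-contact pose, starting gently.

Request:
drive_tool(
  targets=[0, -0.6, 0, 0, 0, 1, -0.1, -1.6, 0, 0, 0, 3, -0.2, -3.2, 0, 0, 0, 6, -0.4, -5, 0, 0, 0, 9, -0.6, -7, 0, 0, 0, 12, -0.8, -9.5, 0, 0, 0, 15.2, -1, -12, 0, 0, 0, 15.2, -1.2, -14.5, 0, 0, 0, 15.2, -1.4, -17, 0, 0, 0, 15.2, -1.6, -19, 0, 0, 0, 15.2, -1.7, -20.5, 0, 0, 0, 15.2, -1.7, -21.2, 0, 0, 0, 15.2],
)

```text
time: 8.43
position: [0.609, 0.0373, -0.0096]
tool_rot: [0.947, -0.322, -0.0, 0.0]
ft_force: [-1.6, -3.5, 1.0]
grip_width: 0.0193
```

Request:
drive_tool(
  targets=[0, 0, 0, 0, 0, 0, 0, 0, 0, 0, 0, 0],
)

```text
time: 8.6
position: [0.6092, 0.0361, -0.0095]
tool_rot: [0.946, -0.323, 0.0, -0.0]
ft_force: [0.4, 2.1, 1.6]
grip_width: 0.0192
```

```bash
python3 look.py e scene wrist
```

```text
8.6 [[ 7.914e-01 -6.112e-01  5.000e-04  6.092e-01]
 [-6.112e-01 -7.914e-01  9.000e-04  3.610e-02]
 [-1.000e-04 -1.000e-03 -1.000e+00 -9.500e-03]
 [ 0.000e+00  0.000e+00  0.000e+00  1.000e+00]] [-1.240e-01  7.840e-01  1.605e+00  1.000e-03  7.520e-01  2.103e+00] [0.38156364 2.13683572 1.62494795] [ 0.44481976 -0.01903343 -0.00939619] 0.019201201495084093
grip in corner frame -0.08958060211606102 -0.10747569426222088 sq yaw-b -0.00023433291113705845 F b 0.650881371335057 2.0706643029234675 tool axes in board [[0.707, -0.707], [-0.707, -0.707], [0.001, 0.001]]
```

View pics/escenez.png

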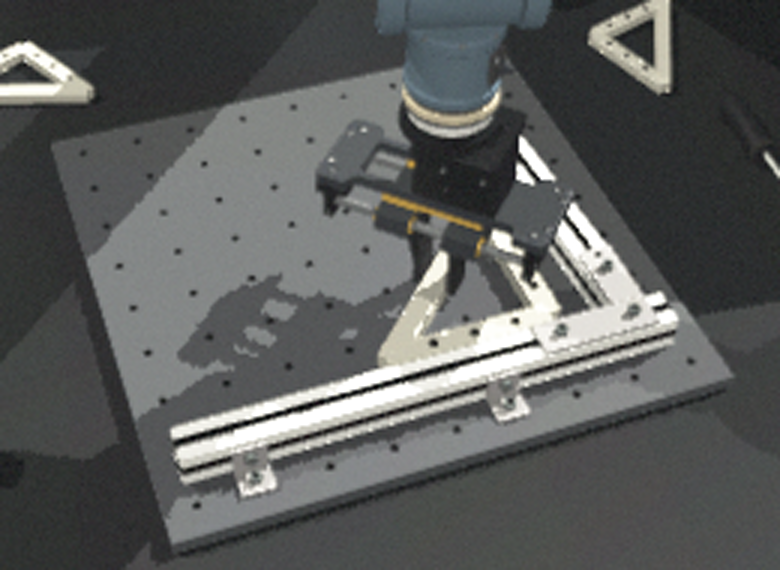

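View pics/ewrist.png

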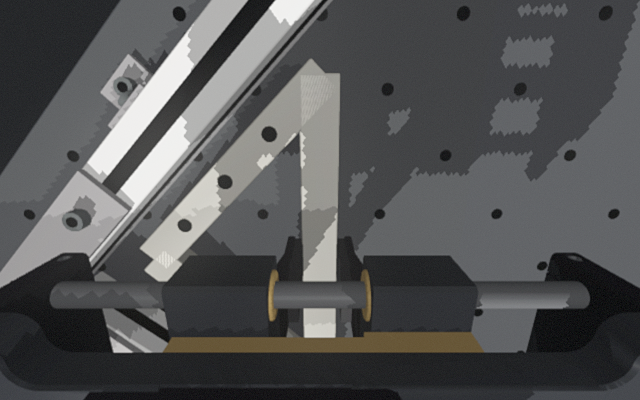

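```bash
python3 - <<'E'
from h import *
T=np.load("ewrist.npz")["T"];p=np.load("ewrist.npz")["p"]
cv2.imwrite("pics/ewz.png",cv2.resize(p[0:260,80:350],None,fx=2.3,fy=2.3,interpolation=cv2.INTER_CUBIC)[:,:,::-1])
P=cast("wrist",[(142,247),(313,58)],.029,T);v=P[1]-P[0];print(P.round(4),np.linalg.norm(v),"yaw",np.arctan2(v[0],-v[1]),P[:,:2]@[.9918,.1275]-.6984,P[:,:2]@[-.1275,.9918]-.0656)
E
```

```text
[[ 0.6766  0.1117  0.029 ]
 [ 0.6944 -0.0262  0.029 ]] 0.1390160030674221 yaw 0.12837042397233112 [-0.01313973 -0.01306779] [-0.04112768 -0.18013835]
```

View pics/ewz.png

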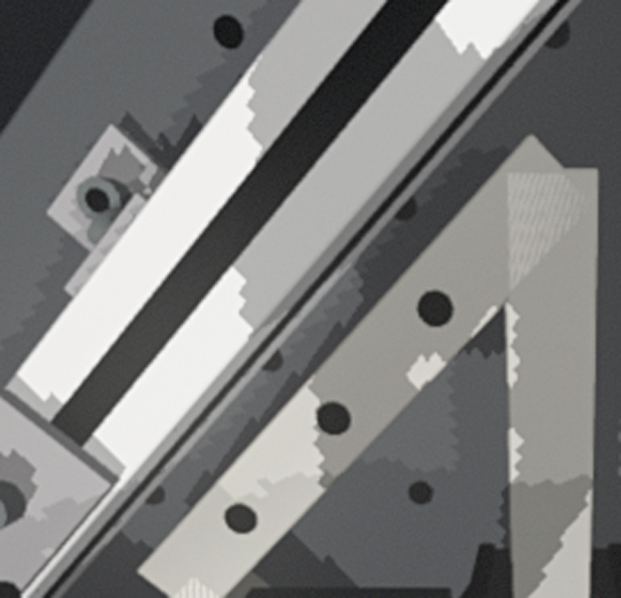

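The leg is parallel to the back rail (yaw 0.1284), 13 mm off it and about 30 mm short of the corner sideways. I close onto the back rail first.

Request:
drive_tool(
  targets=[0.3, -0.3, 0, 0, 0, 0, 0.6, -0.6, 0, 0, 0, 0, 0.8, -0.8, 0, 0, 0, 0, 0.85, -0.85, 0, 0, 0, 0, 0.9, -0.9, 0, 0, 0, 0, 0.9, -0.9, 0, 0, 0, 0],
)

```text
time: 9.2
position: [0.6209, 0.0363, -0.0095]
tool_rot: [0.946, -0.323, -0.001, 0.001]
ft_force: [-4.7, -3.1, 4.9]
grip_width: 0.0192
```

Request:
drive_tool(
  targets=[0.07, -0.07, 0, 0, 0, 0, 0.14, -0.14, 0, 0, 0, 0, 0.14, -0.14, 0, 0, 0, 0],
)

```text
time: 9.45
position: [0.6208, 0.0364, -0.0096]
tool_rot: [0.947, -0.323, -0.003, 0.002]
ft_force: [-6.8, -4.4, 7.7]
grip_width: 0.0192
```

```bash
python3 look.py f wrist
```

```text
9.45 [[ 0.7919 -0.6106 -0.0058  0.6208]
 [-0.6107 -0.7919 -0.0013  0.0364]
 [-0.0038  0.0046 -1.     -0.0096]
 [ 0.      0.      0.      1.    ]] [-0.12   0.796  1.567 -0.003  0.784  2.11 ] [-6.80592946 -4.38151431  7.68387755] [-0.67416997  1.2567475  -0.02005069] 0.019160473899649238
grip in corner frame -0.07803003424843719 -0.10868158244050274 sq yaw-b 0.0005127704215773798 F b -7.308763917714531 -3.4778298850746063 tool axes in board [[0.708, -0.707], [-0.707, -0.708], [-0.006, -0.001]]
```

The leg touches the back rail at grip x = -78.0 mm, against -77.9 mm expected. I now slide along it towards the side rail.

Request:
drive_tool(
  targets=[-0.3, -0.3, 0, 0, 0, 0, -0.6, -0.6, 0, 0, 0, 0, -0.9, -0.9, 0, 0, 0, 0, -1.2, -1.2, 0, 0, 0, 0, -1.4, -1.4, 0, 0, 0, 0, -1.55, -1.55, 0, 0, 0, 0, -1.55, -1.55, 0, 0, 0, 0],
)

```text
time: 10.08
position: [0.6181, 0.057, -0.0096]
tool_rot: [0.947, -0.322, -0.002, 0.002]
ft_force: [-7.5, -8.2, 6.8]
grip_width: 0.0195
```

Request:
drive_tool(
  targets=[-0.07, -0.07, 0, 0, 0, 0, -0.14, -0.14, 0, 0, 0, 0, -0.21, -0.21, 0, 0, 0, 0, -0.28, -0.28, 0, 0, 0, 0, -0.35, -0.35, 0, 0, 0, 0, -0.42, -0.42, 0, 0, 0, 0],
)

```text
time: 10.58
position: [0.6175, 0.0615, -0.0095]
tool_rot: [0.947, -0.322, -0.002, 0.003]
ft_force: [-7.6, -12.4, 7.1]
grip_width: 0.019
```

```bash
python3 look.py g wrist scene
```

```text
10.5833 [[ 0.7927 -0.6095 -0.0053  0.6175]
 [-0.6096 -0.7927 -0.005   0.0615]
 [-0.0011  0.0072 -1.     -0.0095]
 [ 0.      0.      0.      1.    ]] [-0.078  0.795  1.571 -0.008  0.781  2.154] [ -7.59276807 -12.3718429    7.09498407] [-2.04416527  1.24415154  0.01868827] 0.018995239210600874
grip in corner frame -0.07801640988230718 -0.08332744656274574 sq yaw-b 0.0018952725596187436 F b -9.107917345769268 -11.302315858430637 tool axes in board [[0.709, -0.706], [-0.706, -0.709], [-0.006, -0.004]]
```

View pics/gwrist.png

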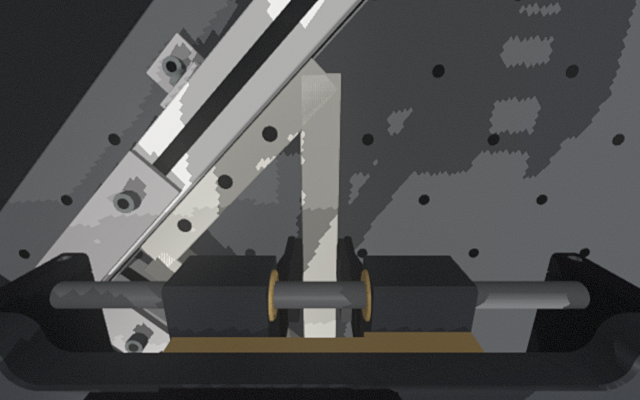

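View pics/gscenez.png

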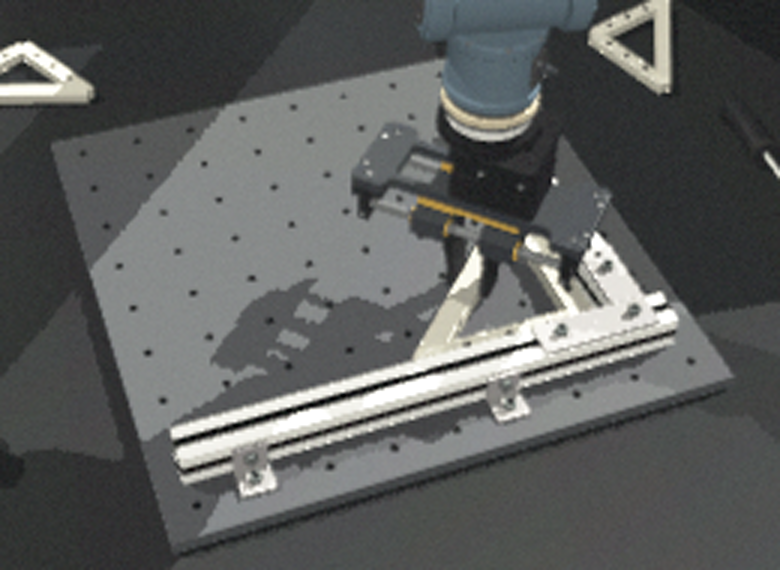

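Contact with the side rail has begun: Fy is about 11 N and rising, and grip y is -83 mm. I keep pressing in small steps, with a little more x.

Request:
drive_tool(
  targets=[-0.07, -0.07, 0, 0, 0, 0, -0.14, -0.14, 0, 0, 0, 0, -0.2, -0.2, 0, 0, 0, 0, -0.26, -0.28, 0, 0, 0, 0, -0.3, -0.35, 0, 0, 0, 0, -0.3, -0.35, 0, 0, 0, 0],
)

```text
time: 11.18
position: [0.617, 0.0657, -0.0096]
tool_rot: [0.947, -0.322, -0.002, 0.004]
ft_force: [-8.0, -12.6, 7.4]
grip_width: 0.019
```

```bash
python3 look.py i
```

```text
11.1833 [[ 0.7927 -0.6096 -0.0062  0.617 ]
 [-0.6097 -0.7926 -0.0053  0.0657]
 [-0.0016  0.008  -1.     -0.0096]
 [ 0.      0.      0.      1.    ]] [-0.071  0.795  1.57  -0.008  0.782  2.162] [ -8.02155063 -12.59562581   7.40163182] [-2.00024249  1.2796434  -0.01249266] 0.0190123716026764
grip in corner frame -0.07806720976973021 -0.07909288619058254 sq yaw-b 0.0017666031534250282 F b -9.56171621043715 -11.469593976223775 tool axes in board [[0.708, -0.706], [-0.706, -0.708], [-0.007, -0.004]]
```

Request:
drive_tool(
  targets=[-0.05, -0.1, 0, 0, 0, 0, -0.1, -0.2, 0, 0, 0, 0, -0.15, -0.3, 0, 0, 0, 0, -0.15, -0.3, 0, 0, 0, 0],
)

```text
time: 11.52
position: [0.6166, 0.0676, -0.0096]
tool_rot: [0.947, -0.322, -0.003, 0.005]
ft_force: [-9.8, -17.8, 8.5]
grip_width: 0.0188
```

```bash
python3 look.py j wrist scene
```

```text
11.5167 [[ 0.7932 -0.6089 -0.0083  0.6166]
 [-0.609  -0.7932 -0.0074  0.0676]
 [-0.0021  0.0109 -0.9999 -0.0096]
 [ 0.      0.      0.      1.    ]] [-0.066  0.796  1.569 -0.011  0.785  2.167] [ -9.80061887 -17.84893433   8.48477908] [-2.6968784   1.65403394 -0.03176665] 0.01878432554797338
grip in corner frame -0.07812518155240784 -0.0771624406479322 sq yaw-b 0.002680736187046784 F b -11.995992926264288 -16.452994159725602 tool axes in board [[0.709, -0.705], [-0.705, -0.709], [-0.009, -0.006]]
```

Request:
drive_tool(
  targets=[-0.05, -0.1, 0, 0, 0, 0, -0.1, -0.2, 0, 0, 0, 0, -0.1, -0.2, 0, 0, 0, 0],
)

```text
time: 11.87
position: [0.6166, 0.0676, -0.0095]
tool_rot: [0.947, -0.321, -0.003, 0.006]
ft_force: [-11.4, -23.8, 10.5]
grip_width: 0.0192
```

```bash
python3 look.py k
```

```text
11.8667 [[ 0.7938 -0.6081 -0.0096  0.6166]
 [-0.6082 -0.7938 -0.0104  0.0676]
 [-0.0013  0.0141 -0.9999 -0.0095]
 [ 0.      0.      0.      1.    ]] [-0.065  0.796  1.567 -0.015  0.787  2.171] [-11.37398417 -23.84503906  10.49318812] [-3.81888156  1.77547497 -0.05744675] 0.019222347451902853
grip in corner frame -0.07816181822699354 -0.07714618917186132 sq yaw-b 0.003684842708732483 F b -14.320959979065819 -22.19932675430674 tool axes in board [[0.71, -0.704], [-0.704, -0.71], [-0.011, -0.009]]
```

Request:
drive_tool(
  targets=[-0.05, -0.15, 0, 0, 0, 0, -0.1, -0.25, 0, 0, 0, 0, -0.1, -0.25, 0, 0, 0, 0, -0.1, -0.25, 0, 0, 0, 0],
)

```text
time: 12.2
position: [0.6165, 0.0676, -0.0096]
tool_rot: [0.947, -0.321, -0.003, 0.008]
ft_force: [-13.6, -30.7, 10.7]
grip_width: 0.0195
```

```bash
python3 look.py l wrist scene top
```

```text
12.2 [[ 0.7943 -0.6074 -0.0116  0.6165]
 [-0.6075 -0.7942 -0.0136  0.0676]
 [-0.001   0.0179 -0.9998 -0.0096]
 [ 0.      0.      0.      1.    ]] [-0.063  0.797  1.565 -0.02   0.79   2.175] [-13.61337614 -30.73937792  10.6894547 ] [-4.97585813  2.04095831 -0.03988526] 0.01945762037198355
grip in corner frame -0.078232895027898 -0.07718266002223781 sq yaw-b 0.004458623116528337 F b -17.42101714254881 -28.751609567554468 tool axes in board [[0.71, -0.704], [-0.704, -0.71], [-0.013, -0.012]]
```

View pics/lwrist.png

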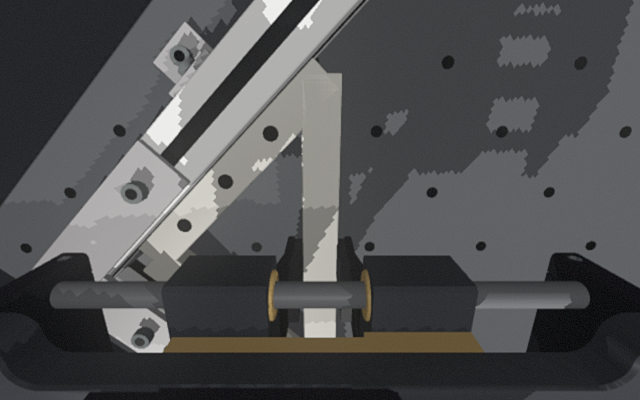

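View pics/lscenez.png

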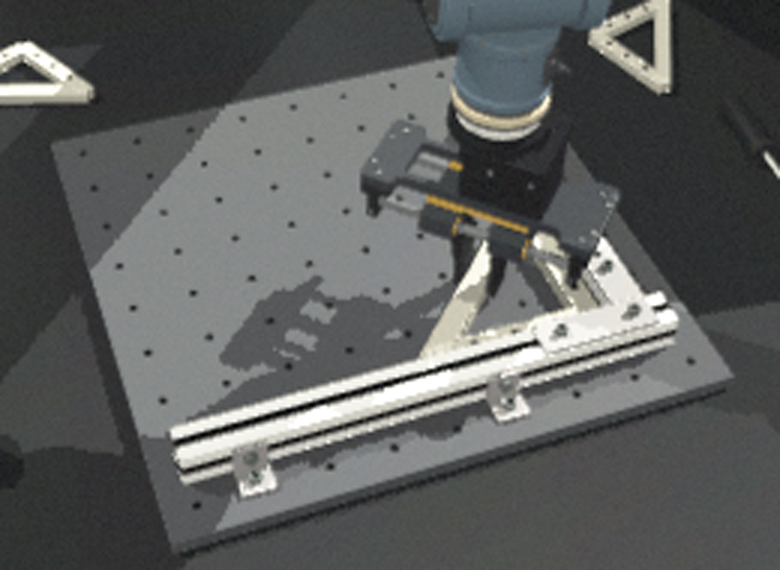

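View pics/ltopz.png

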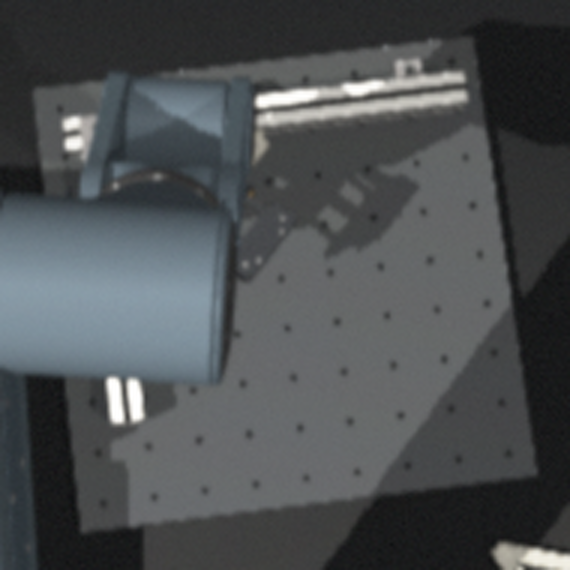

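```bash
cat > side.py <<'E'
import sys
from h import *
n=sys.argv[1]
gt=cv2.cvtColor(np.load(n+"top.npz")["p"],cv2.COLOR_RGB2GRAY).astype(float)
out=[]
for r in range(203,214):
    v=gt[r];c=[i for i in range(274,290) if v[i]>130>=v[i+1]]
    if c: i=c[-1];out.append((i+(v[i]-130)/(v[i]-v[i+1]),r))
e=np.array(out);P=cast("top",e,.043)[:,:2]
v=np.linalg.svd(P-P.mean(0))[2][0]
print("x_b",(P@[.9918,.1275]-.6984).round(4),"\ny_b-.0656",(P@[-.1275,.9918]-.0656).round(4),"yaw rel",np.arctan(v[1]/v[0])-.128)
z=np.load(n+"wrist.npz");d=z["d"];T=z["T"]@robot.calibration("wrist")["hand_eye"];K=robot.calibration("wrist")["mtx"]
for u,w in((322,100),(322,160),(322,220),(290,110),(245,160),(205,205),(175,235),(450,100),(400,220)):
    uu,vv=np.meshgrid(range(u-2,u+3),range(w-2,w+3));dd=d[vv,uu]
    pc=np.stack([(uu-K[0,2])/K[0,0]*dd,(vv-K[1,2])/K[1,1]*dd,dd],-1).reshape(-1,3)
    print((u,w),np.median(pc@T[:3,:3].T+T[:3,3],0).round(4))
E
python3 side.py l
```

```text
x_b [-0.2425 -0.2455 -0.2485 -0.2514 -0.2544 -0.2573 -0.2602 -0.2631 -0.266
 -0.2689 -0.2719] 
y_b-.0656 [-0.0016 -0.0018 -0.0021 -0.0024 -0.0024 -0.0022 -0.0018 -0.0015 -0.0015
 -0.0016 -0.0017] yaw rel -0.013291046614891652
(322, 100) [0.685  0.0142 0.0296]
(322, 160) [0.6616 0.032  0.0295]
(322, 220) [0.635  0.0522 0.0295]
(290, 110) [0.6908 0.0295 0.0296]
(245, 160) [0.6858 0.0635 0.0296]
(205, 205) [0.6806 0.0967 0.0297]
(175, 235) [0.678  0.122  0.0296]
(450, 100) [ 0.6429 -0.0415  0.0135]
(400, 220) [0.6006 0.0177 0.0132]
```

```bash
python3 - <<'E'
from h import *
p=np.load("lwrist.npz")["p"]
cv2.imwrite("pics/lz1.png",cv2.resize(p[40:150,230:370],None,fx=5.5,fy=5.5,interpolation=cv2.INTER_CUBIC)[:,:,::-1])
cv2.imwrite("pics/lz2.png",cv2.resize(p[170:290,90:230],None,fx=5,fy=5,interpolation=cv2.INTER_CUBIC)[:,:,::-1])
E
```

```text
(no output)
```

View pics/lz1.png

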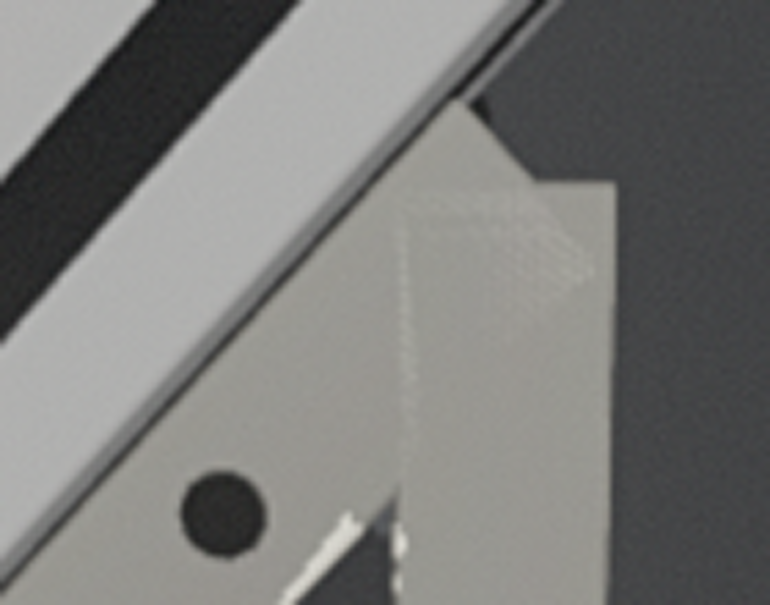

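View pics/lz2.png

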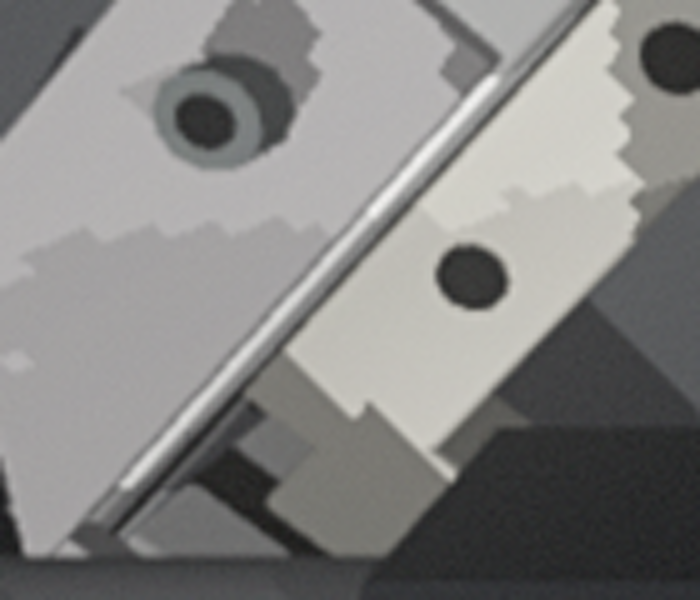

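```bash
cat > flush.py <<'E'
import sys
from h import *
n=sys.argv[1];z=np.load(n+"wrist.npz");p=z["p"];T=z["T"]
g=cv2.GaussianBlur(cv2.cvtColor(p,cv2.COLOR_RGB2GRAY),(3,3),.6).astype(float)
# dark valley along the leg/rail seam, then leg edge = steepest rise right of it
pts=[]
for r in range(75,222,2):
    c0=313-(r-58)*(313-150)/(238-58)  # approx
    w=np.arange(int(c0)-12,int(c0)+14)
    k=w[np.argmin(g[r,w])]
    gr=np.diff(g[r,k:k+7]);i=int(np.argmax(gr))
    if 0<i<len(gr)-1:
        a,b,c=gr[i-1],gr[i],gr[i+1];off=.5*(a-c)/(a-2*b+c) if a-2*b+c else 0
    else: off=0
    pts.append((k+i+.5+off,r))
pts=np.array(pts)
def fit(P):
    for _ in range(4):
        m=P.mean(0);v=np.linalg.svd(P-m)[2][0];e=(P-m)@[-v[1],v[0]];P=P[abs(e)<2*e.std()+2e-4]
    if v[1]>0:v=-v
    return m,v,e.std(),len(P)
L=fit(cast("wrist",pts,.029,T)[:,:2])
print("leg yaw-b",np.arctan2(L[1][0],-L[1][1])-.128,"x_b off",L[0]@[.9918,.1275]-.6984,L[2:])
E
python3 flush.py l; python3 flush.py g;python3 flush.py f
```

```text
leg yaw-b 0.0017056851252885141 x_b off -0.0005555438410331792 (np.float64(7.734115369705209e-05), 74)
leg yaw-b 0.0020036781672087833 x_b off -0.000557247315142062 (np.float64(6.185275443435473e-05), 74)
leg yaw-b 0.0016232183697126867 x_b off -0.0005630300021287615 (np.float64(5.6807646440602647e-05), 74)
```

```bash
python3 - <<'E'
from h import *
c=robot.calibration("scene");K=c["mtx"];z=np.load("ascene.npz");d=z["d"];T=z["T"];p=z["p"]
for u,rows in((299,range(204,220,2)),(366,range(224,242,2))):
    for v in rows:
        dd=d[v,u];W=(np.array([(u-K[0,2])/K[0,0]*dd,(v-K[1,2])/K[1,1]*dd,dd])-c["t"])@np.array(c["R"]);print(u,v,W.round(3),((W-T[:3,3])@T[:3,:3]).round(3),p[v,u])
c0=np.load("lscene.npz")["p"][215:275,340:420]
cv2.imwrite("pics/foot.png",np.clip(cv2.resize(c0,None,fx=9,fy=9,interpolation=cv2.INTER_CUBIC)[:,:,::-1].astype(float)*1.3,0,255).astype(np.uint8))
E
```

```text
299 204 [ 0.589 -0.051  0.147] [ 0.037  0.08  -0.131] [41 38 37]
299 206 [ 0.586 -0.05   0.138] [ 0.034  0.081 -0.123] [38 36 35]
299 208 [ 0.591 -0.051  0.136] [ 0.038  0.079 -0.121] [35 36 37]
299 210 [ 0.589 -0.051  0.129] [ 0.037  0.079 -0.113] [36 35 36]
299 212 [ 0.592 -0.051  0.125] [ 0.039  0.078 -0.109] [50 48 49]
299 214 [ 0.588 -0.051  0.115] [ 0.036  0.08  -0.099] [84 86 86]
299 216 [ 0.486 -0.031  0.01 ] [-0.057  0.127  0.005] [128 129 131]
299 218 [ 0.494 -0.032  0.011] [-0.05   0.123  0.005] [126 128 127]
366 224 [0.687 0.079 0.15 ] [ 0.035 -0.083 -0.135] [47 52 53]
366 226 [0.688 0.079 0.146] [ 0.036 -0.084 -0.131] [29 30 32]
366 228 [0.69  0.079 0.141] [ 0.037 -0.084 -0.126] [30 32 33]
366 230 [0.69  0.079 0.136] [ 0.038 -0.085 -0.12 ] [32 32 33]
366 232 [0.691 0.079 0.13 ] [ 0.038 -0.086 -0.114] [27 27 26]
366 234 [0.692 0.079 0.125] [ 0.039 -0.086 -0.11 ] [42 41 43]
366 236 [0.691 0.08  0.118] [ 0.038 -0.087 -0.102] [54 53 56]
366 238 [0.599 0.119 0.009] [-0.06  -0.061  0.006] [82 83 82]
366 240 [0.606 0.117 0.009] [-0.052 -0.064  0.006] [78 80 79]
```

View pics/foot.png

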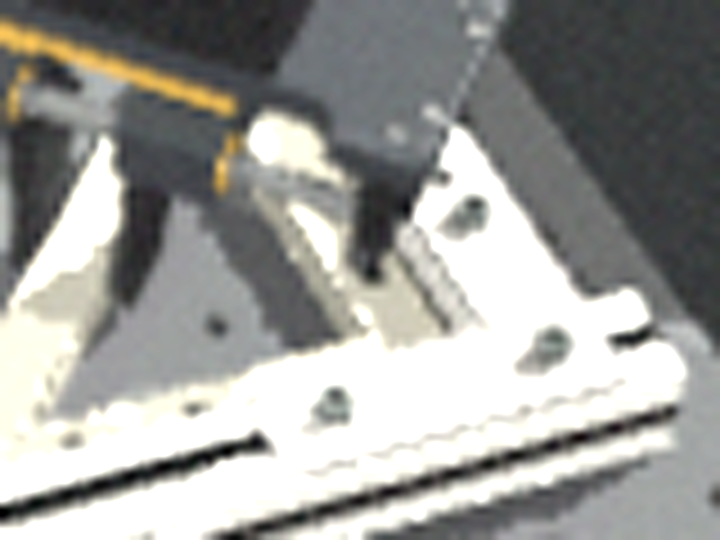

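```bash
cat > slot.py <<'E'
import sys
from h import *
def slot(f,rows):
    g=cv2.cvtColor(np.load(f)["p"],cv2.COLOR_RGB2GRAY).astype(float);o=[]
    for r in rows:
        c0=(270.5+(r-141.7)*(282-270.5)/(213.7-141.7))
        best=None
        w=np.arange(int(c0)-8,int(c0)+7);v=g[r,w]
        # two maxima with a valley between
        for i in range(2,len(w)-2):
            if v[i]<=v[i-1] and v[i]<=v[i+1]:
                dep=min(v[:i].max(),v[i+1:].max())-v[i]
                if best is None or dep>best[0]:
                    a,b,c=v[i-1],v[i],v[i+1];best=(dep,w[i]+.5*(a-c)/(a-2*b+c))
        if best and best[0]>25:o.append((best[1],r))
    P=cast("top",o,.043)[:,:2];m=P.mean(0);v=np.linalg.svd(P-m)[2][0]
    if v[0]<0:v=-v
    return P,m,v
for be in(.128,.130):
    xb=np.array([np.cos(be),np.sin(be)]);yb=np.array([-xb[1],xb[0]])
    P,m,v=slot("top0.npz",range(148,211));th=np.arctan2(v[1],v[0])-be
    x0=.6984-.035  # pivot
    s=(x0-m@xb)/(v@xb);Y=(m+s*v)@yb
    Q,n,w=slot(sys.argv[1]+"top.npz",range(203,214))
    print(be,"start tilt",th,"pivot y",Y,"end now x",(n@xb-.6984).round(4),"y-Y",n@yb-Y,"=> tilt",-(n@yb-Y)/(n@xb-x0)*-1, len(P),len(Q))
E
python3 slot.py l
```

```text
0.128 start tilt 0.05779277309288794 pivot y 0.08114820609862286 end now x -0.2551 y-Y -0.00018067415376457618 => tilt 0.000820937924639722 63 11
0.13 start tilt 0.05579277309288794 pivot y 0.07981225442142546 end now x -0.2549 y-Y 0.0002684813816352799 => tilt -0.0012208052293667087 63 11
```

The slot line gives a remaining side-rail tilt of 0.000 ± 0.002 rad. The square's top is flat at 29.6 mm everywhere, the leg is flush, and the gripper feet are about 37 mm above the joining plate. I hold briefly and check that it stays put.

Request:
drive_tool(
  targets=[0, 0, 0, 0, 0, 0, 0, 0, 0, 0, 0, 0, 0, 0, 0, 0, 0, 0, 0, 0, 0, 0, 0, 0, 0, 0, 0, 0, 0, 0, 0, 0, 0, 0, 0, 0, 0, 0, 0, 0, 0, 0, 0, 0, 0, 0, 0, 0, 0, 0, 0, 0, 0, 0, 0, 0, 0, 0, 0, 0],
)

```text
time: 13.18
position: [0.6165, 0.0676, -0.0096]
tool_rot: [0.947, -0.321, -0.003, 0.008]
ft_force: [-12.3, -29.6, 10.7]
grip_width: 0.0188
```

```bash
python3 look.py m wrist top; python3 slot.py m; python3 flush.py m
```

```text
13.1833 [[ 0.7942 -0.6076 -0.0116  0.6165]
 [-0.6077 -0.7941 -0.0134  0.0676]
 [-0.0011  0.0177 -0.9998 -0.0096]
 [ 0.      0.      0.      1.    ]] [-0.063  0.797  1.565 -0.02   0.79   2.175] [-12.34081109 -29.56279457  10.74173573] [-4.90326447  1.99305941 -0.10817212] 0.018775108772135497
grip in corner frame -0.07823241471730966 -0.07716073414989415 sq yaw-b 0.0042589579426436375 F b -16.008872743333065 -27.7469262374836 tool axes in board [[0.71, -0.704], [-0.704, -0.71], [-0.013, -0.012]]
0.128 start tilt 0.05779277309288794 pivot y 0.08114820609862286 end now x -0.2551 y-Y -0.00017911808683236663 => tilt 0.0008138682582416779 63 11
0.13 start tilt 0.05579277309288794 pivot y 0.07981225442142546 end now x -0.2549 y-Y 0.000270037061209899 => tilt -0.0012278801125690103 63 11
leg yaw-b 0.0015125214933696118 x_b off -0.0005551185605915387 (np.float64(8.256708238278501e-05), 74)
```

The pose and forces are stable, so I hand in.

```bash
python3 -c "
from rig import robot
print(robot.hand_in())"
```

```text
the job is handed in; nothing more can be done
None
```

The square is pressed into the inside corner with both rails flush, and the gripper is still holding and pressing it. I handed in at about 13.3 s of the 38 s allowed; the hand-in gives no verdict.

**What I did:** I gripped the 150 mm square by its brace and slid it flat to the corner. I pressed one leg onto the back rail, then pushed sideways until the other leg had swung the side rail out and hit a hard stop.

**Last checks, after a 0.8 s hold:**
- **Forces:** about 16 N on the back rail and 28 N on the side rail, steady.
- **Grip:** 18.8 mm on the 20 mm brace, with 55 N squeeze.
- **Back rail:** the leg's angle and distance have not changed since it first touched the rail, so it is flush.
- **Side rail:** it started about 0.06 rad off square and is now within about ±0.002 rad, measured on its slot line.
- **Flat on the board:** the square's top measured 29.6 mm at every point I checked, just before that hold.

**What disagreed or went wrong:**
- **First grasp missed:** the real fingertips sit about 28 mm behind the reported TCP, so the fingers shut above the square. Nothing was moved, and the second grasp allowed for this.
- **Side rail reading:** a rougher check on the rail's inner edge read about 2 mm short of flush at the free end. I trusted the slot line, because it does not depend on my estimate of the corner position.
- **Tool tilt:** the tool leans about 0.018 rad under the pressing load.

The gripper kept away from the driver, tray, bottle and spare rail, though I did not measure their positions again at the end.

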